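Slide the pot onto its hob ring and switch it on

ROBOT

A 6-joint arm with a two-finger parallel gripper is mounted at the origin on the work surface. World frame = base frame: x ahead of the robot, y to its left, z up, the work surface at z = 0. Lengths are in m, angles in rad, forces in N, time in s.
With the tool pointing down it reaches from about 0.25 to 0.725 m from the base axis. Payload 4 kg.
Tool frame: the origin (TCP) lies on the centre line of the jaws, within the pads' length; the fingertips stand 17 mm ahead of it and the grasp point (between the pads) lies 2 mm behind it; z points along the fingers, y is the line along which they close (so a half turn about z gives the same grasp; the last joint's range is limited). The gripper opens to 85 mm and grips with 20 to 120 N. Pads are 22 mm wide; open, the fingers measure 114 mm over their backs; the gripper's body (76 mm by 85 mm) begins 54 mm behind the grasp point. The pads swing forward as they close: fully open they stand 13 mm farther back than shut.
Start: joints at [-1.102, 0.241, 0.005, 1.335, 0, 1.571], TCP at [0.226, -0.446, 0.248] pointing down, gripper open.
Joint ranges: [-2.72, 2.72], [-1.05, 1.87], [-1.09, 1.28], [-1.99, 2.15], [-1.42, 1.44], [-3.14, 3.14]. Speed limits (rad/s): [2.79, 2.79, 3.14, 3.14, 3.14, 3.14].

INTERFACE

Orientations are given as a unit quaternion [x, y, z, w].
In Python, from workcell import bot, camera, get_calibration gives the robot as it stands.
- The arm moves only by the tool apply_moves, never from a script. Its argument "steps" is a list of rows, each a list of 3 entries, a list of its own where there are three numbers: the shift along the tool's x, y, z as a fraction of full scale, then the turn, a rotation vector about the tool's x, y, z as a fraction of full scale, then the opening, from 0 (shut) to 1 (fully open). A call has exactly 8 rows; each row shifts and turns the commanded pose from where the row before left it, along the tool's axes as they then stand; what a row does not reach is not made up. Full scale, the value 1, is 20 cm for a shift and pi rad for a turn. A row lasts 1/12 s, in which the tool goes at most 41.7 mm and 7.16 degrees, less where a joint would pass 70% of its speed; a pose out of reach is approached as far as the arm can. A call with a number of a shift or a turn outside -1 to 1 is refused whole. A call with a gripper value outside its range is refused whole. The fingers move at their own pace and stop on an object; the grip force is fixed at half the most. Time passes only in rows, so rows that do not move let the fingers close, or fill a call up. It gives the time, the measured TCP pose, the force, the opening and the grip force at its end, in the units of the state.
- bot.get_obs(): the state, without advancing time (a new reading comes with each control period).
- camera(name): name is "scene" or "side" or "wrist"; returns (picture, depth): 400x640x3 uint8, red, green, blue; 400x640 float32, m along the optical axis (not along the pixel's ray), 0 where there is no reading.
- get_calibration(name): a dict with "fov_y" (degrees; the focal length in pixels is half the picture's height over the tangent of half this angle, whatever the lens; pixels are square), "cx", "cy" (the principal point, pixels), "rvec" (rotation vector, rad) and "tvec" (3), from world to camera coordinates, as OpenCV has them. Camera axes: x right, y down, z forward; pixel columns grow to the right and rows downward; lengths in m; the calibration is good to about 2 mm. A picture is of the moment at which its call begins: read the wrist's pose just before it. get_calibration takes no time and is no camera call; for the wrist camera it gives the pose at the moment of the call.
- bot.job_done(): hands the job in; it is judged then, once.
The state is a dict: "clock": time; "joint_pos": joint angles; "joint_vel": joint speeds; "tau": joint torques, N m; "eef_pos": TCP position; "tool_rot": TCP orientation; "ft_force": force on the tool from outside, world axes, zero at the start; "ft_torque": the same for the moment, N m; "grip_width": finger opening in m; "grasp_force": force on a finger pad.
Only numpy, scipy, OpenCV 4.12 (cv2) and the standard library are available. Lean on these libraries where they do the work, as an engineer would, in place of code of your own. Each camera call takes 0.05 s, during which the arm holds its last target. There are 200 camera calls.

TASK

Without pinching or lifting it, gently push the small lidded pot along the glass of the hob until it stands wholly inside the smaller of the two marked cooking rings. Then press the button in front of that ring all the way down with a fingertip and let it spring back. Do not press the other button, and leave the mug, the salt mill and the spice jar where they are.

Things in the scene. Friction and masses are not known exactly. Their poses are not given: they have to be found in the camera images.
- hob: Free-standing electric hob with a black glass top, a slab 350 (its x) by 560 (its y) by 50 mm high, fixed to the worktop. Origin at the centre of its underside, on the worktop; z up; its -x side, with the two buttons, faces the robot. The flat glass is 50 mm above the origin.
- ring_small: The smaller cooking ring, a white circle printed on the glass, 170 mm inner diameter, 4 mm line, with a small cross at its centre. Flat, nothing to bump into. Origin at its centre on the glass. It is on the left or on the right half of the hob, changing from one start to the next.
- ring_large: The larger cooking ring, a white circle printed on the glass, 230 mm inner diameter, with a small cross at its centre. Origin at its centre on the glass, on the other half of the hob.
- place_left (a point): Centre of the ring (whichever it is) on the hob's left (+y) half, on the glass: at 35, +140, 50 mm in the hob's frame.
- place_right (a point): Centre of the ring (whichever it is) on the hob's right (-y) half, on the glass: at 35, -140, 50 mm in the hob's frame.
- pot: Small steel pot, lid on (one rigid piece), 0.4-0.85 kg, loose on the glass between the rings. Wall upright, 140 mm across, to 62 mm; lid rim 144 mm; knob 30 mm wide, top at 93 mm. Two wire ears along its +x and -x, out to 98 mm from its axis, 64 mm wide, 44 to 54 mm up; they start roughly near and far, leaving its left and right sides free to push. Origin: centre of its base, z up.
- button_left (a joint): Travel of the left (+y) button, m: 0 when up, 0.006 when fully down. A spring returns it; fully down takes 4 N.
- button_right (a joint): Travel of the right (-y) button, m: 0 when up, 0.006 when fully down. A spring returns it; fully down takes 4 N.
- button_left_top (a point): Centre of the top of the left button, a round grey button 28 mm across, pressed straight down, in a black housing at the robot's edge of the hob, in front of the left ring: 180 mm from that ring's centre along the hob's -x.
- button_right_top (a point): Centre of the top of the right button, the same, in front of the right ring.
- mug: Blue mug, 80 mm across, 90 mm high, with a handle, standing on the worktop beyond the hob's right end. Origin at the centre of its underside.
- salt_mill: Wooden salt mill, 52 mm across, 138 mm high, standing on the worktop beyond the hob's left end. Origin at the centre of its underside.
- spice_jar: Small spice jar with a pale label and a red cap, 48 mm across, 95 mm high, standing on the worktop beyond the hob's right end, farther from the robot than the mug. Origin at the centre of its underside.
Mind the look-alikes: they are no part of the job. Several things have the shape of the pot; the one meant has the colours described above.

How it is judged:
By the outcome, as a careful person would: the job done as asked, in the order asked, and still so for the second after the job is handed in, with the robot touching nothing.
It also fails if it takes over 51 s, if anything falls off the work surface, if the arm or the gripper's body presses on something with over 40 N, if the wrist force passes 120 N, or if a joint passes its speed limit or range.

## Working session

There is one attempt and no reset: what is moved stays moved. The work goes in short steps, Python scripts to look and compute and a tool call to move; the robot and the scene stay as the last step left them, time stands still between calls to the robot, and variables do not carry over. Pictures are saved under pics/ and viewed, at most 10 in all, crops included, and the job is handed in when it is done.

Besides the shell and the picture viewer there is one more tool, called after "Request:" as a command line: name --argument value ..., lists and objects as JSON in quotes. apply_moves: Moves the arm, as the interface text tells. Its arguments: {"type":"object","properties":{"steps":{"type":"array"}},"required":["steps"]}

```bash
mkdir -p pics; cat > h.py <<'E'
import numpy as np, cv2
from workcell import bot, camera, get_calibration
def cal(n):
    c=get_calibration(n); f=200/np.tan(np.radians(c["fov_y"])/2)
    R=cv2.Rodrigues(np.array(c["rvec"],float))[0]; return c,f,R,np.array(c["tvec"],float)
def pix2plane(n,u,v,z):
    c,f,R,t=cal(n); d=R.T@np.array([(u-c["cx"])/f,(v-c["cy"])/f,1]); o=-R.T@t
    return o+d*(z-o[2])/d[2]
def cloud(n,D):
    c,f,R,t=cal(n); v,u=np.mgrid[0:400,0:640]
    P=np.stack([(u-c["cx"])/f*D,(v-c["cy"])/f*D,D],-1); return (P-t)@R
E
python3 - <<'E'
from h import *
print(bot.get_obs())
for n in("scene","side"):
    p,d=camera(n); cv2.imwrite(f"pics/{n}0.png",p[...,::-1]); np.save(n+"0.npy",d); print(n,get_calibration(n))
E
```

```text
{'clock': 0.0, 'joint_pos': array([-1.10200998e+00,  2.41423884e-01,  3.74137693e-03,  1.33516755e+00,
        1.16429727e-05,  1.57081038e+00]), 'joint_vel': array([ 0.00018145,  0.00158418, -0.00014203, -0.00147995, -0.00140254,
        0.00193728]), 'tau': array([-8.82948480e-04, -3.72315109e+01,  2.52409726e+01,  1.71263935e-02,
       -7.78697631e-05, -3.48565848e-06]), 'eef_pos': array([ 0.22564464, -0.44554317,  0.24741399]), 'tool_rot': array([ 9.72656578e-01,  2.32245833e-01, -2.32837251e-04, -1.00013733e-03]), 'ft_force': array([ 0.25370875,  0.82491838, -0.64336593]), 'ft_torque': array([ 0.02116421, -0.01075775, -0.00285229]), 'grasp_force': 0.0, 'grip_width': 0.08540650216682867}
scene {'fov_y': 45.091946298669306, 'cx': 319.50108626462713, 'cy': 196.29809247769282, 'rvec': array([ 2.13529188,  1.56573467, -0.43245328]), 'tvec': array([-0.15100159, -0.38147949,  1.64829775])}
side {'fov_y': 45.234796507077455, 'cx': 331.68199678969114, 'cy': 196.1662236548702, 'rvec': array([ 2.24466744, -0.08723614,  0.03050436]), 'tvec': array([-0.47896484,  0.1134691 ,  1.37428739])}
```

View pics/scene0.png

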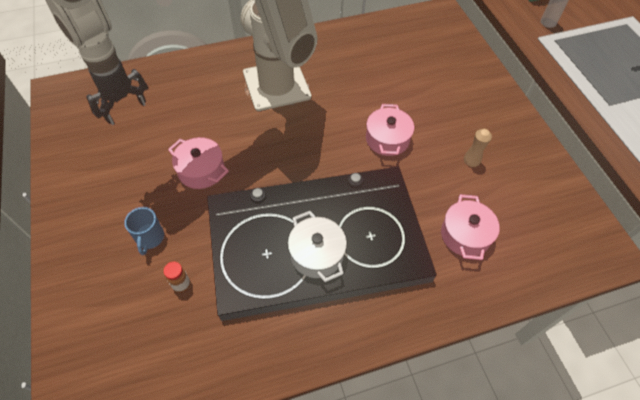

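View pics/side0.png

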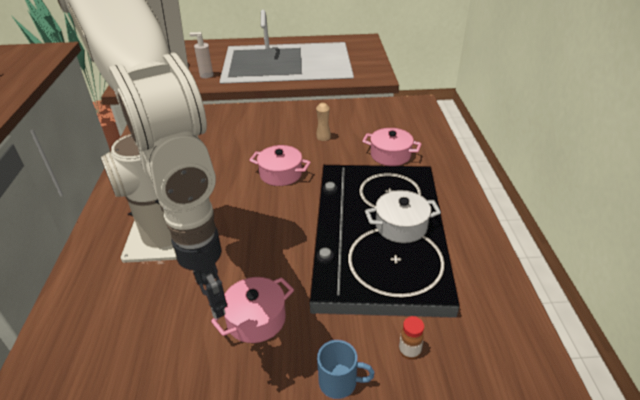

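Three pink pots at scene pixels (198,162), (390,130) and (470,228) are look-alikes. The steel/white pot on the glass at (317,247), knob (317,239), fits the description. The small ring is on the right of the picture, with its cross at (371,236); the large ring's cross is at (267,254). The buttons are at (258,194) and (355,178).

```bash
python3 - <<'E'
from h import *
p=cv2.imread("pics/scene0.png"); cv2.imwrite("pics/crop0.png",cv2.resize(p[160:320,200:440],None,fx=3.3,fy=3.3,interpolation=cv2.INTER_CUBIC))
S=pix2plane("scene",371,236.5,.05);L=pix2plane("scene",267,254,.05)
print("S",S,"L",L,np.linalg.norm(S-L))
for b in((258,193),(355,177)): print("btn",pix2plane("scene",*b,.06))
print("knob",pix2plane("scene",317,238,.143))
for n in("scene","side"):
    C=cloud(n,np.load(n+"0.npy")); 
    m=(abs(C[...,0]-(S+L)[0]/2)<.3)&(abs(C[...,1]-(S+L)[1]/2)<.35)
    g=np.median(C[m&(C[...,2]>.035)&(C[...,2]<.062)],0)
    k=C[m&(C[...,2]>.135)&(C[...,2]<.15)&(np.hypot(*(C[...,:2]-((S+L)/2)[:2]).transpose(2,0,1))<.15)]
    l=C[m&(C[...,2]>.105)&(C[...,2]<.13)&(np.hypot(*(C[...,:2]-((S+L)/2)[:2]).transpose(2,0,1))<.15)]
    print(n,"glass",g,"knob",k.mean(0),len(k),(k.min(0)+k.max(0))/2)
    if len(l):print("lid",cv2.minEnclosingCircle(l[:,:2].astype(np.float32)))
    t=C[m&(C[...,2]>.056)&(C[...,2]<.09)]
    for b in((258,193),(355,177)):
        q=pix2plane("scene",*b,.06); w=t[np.hypot(t[:,0]-q[0],t[:,1]-q[1])<.03]; 
        if len(w): print("  button near",w.mean(0),w[:,2].max(),len(w))
E
```

```text
S [0.66454662 0.08969921 0.05      ] L [ 0.63161353 -0.1881272   0.05      ] 0.27977151977870246
btn [ 0.44782921 -0.16586065  0.06      ]
btn [0.47693518 0.1115785  0.06      ]
knob [ 0.67097525 -0.06485577  0.143     ]
scene glass [ 0.62634889 -0.05298323  0.04942441] knob [ 0.67014539 -0.06481286  0.14166205] 109 [ 0.66889928 -0.06480269  0.14141552]
lid ((0.6713638305664062, -0.06544381380081177), 0.09825365990400314)
  button near [ 0.45611    -0.16926015  0.06502906] 0.07587927877682372 176
  button near [0.48810739 0.10735477 0.06545218] 0.08039429205700802 155
side glass [ 0.58512259 -0.15729241  0.05095566] knob [ 0.66540495 -0.07244739  0.14221735] 87 [ 0.66582654 -0.07003422  0.14141929]
lid ((0.6659724116325378, -0.07188989967107773), 0.09750742465257645)
  button near [ 0.44947801 -0.17935639  0.06631969] 0.07579389521974292 185
  button near [0.48118129 0.09746038 0.06629745] 0.07670348491876189 124
```

View pics/crop0.png

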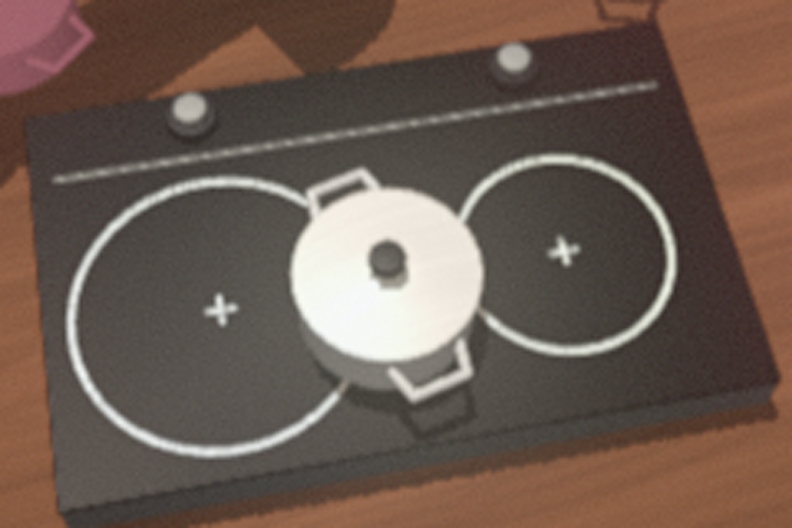

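The crop confirms the silver pot with its black knob, standing between the two rings. The smaller ring is the left (+y) one. I'll approach the pot's −y side with the fingers part open as a cradle.

Request:
apply_moves --steps '[[[0.2, -0.015, 0], [0, 0, 0], 0.7], [[0.2, -0.015, 0], [0, 0, 0], 0.7], [[0.2, -0.015, 0], [0, 0, 0], 0.7], [[0.2, -0.015, 0], [0, 0, 0], 0.7], [[0.2, -0.015, 0], [0, 0, 0], 0.7], [[0.2, -0.015, 0], [0, 0, 0], 0.7], [[0.2, -0.015, 0], [0, 0, 0], 0.7], [[0.2, -0.015, 0], [0, 0, 0], 0.7]]'

```text
clock: 0.77
eef_pos: [0.5018, -0.2786, 0.2478]
tool_rot: [0.973, 0.232, -0.0, -0.0]
ft_force: [1.0, -0.7, 0.0]
grip_width: 0.0599
grasp_force: 0.0
```

Request:
apply_moves --steps '[[[0.2, -0.015, 0], [0, 0, 0], 0.7], [[0.2, -0.015, 0], [0, 0, 0], 0.7], [[0.2, -0.015, 0], [0, 0, 0], 0.7], [[0.2, -0.015, 0], [0, 0, 0], 0.7], [[0.2, -0.015, 0], [0, 0, 0], 0.7], [[0, 0, 0], [0, 0, -0.039], 0.7], [[0, 0, 0], [0, 0, -0.039], 0.7], [[0, 0, 0], [0, 0, -0.039], 0.7]]'

```text
clock: 1.43
eef_pos: [0.6727, -0.1751, 0.2459]
tool_rot: [0.912, 0.41, -0.001, -0.001]
ft_force: [-1.1, -0.5, -0.1]
grip_width: 0.0598
grasp_force: 0.0
```

Request:
apply_moves --steps '[[[0, 0, 0], [0, 0, -0.039], 0.7], [[0, 0, 0], [0, 0, -0.039], 0.7], [[0, 0, 0], [0, 0, -0.039], 0.7], [[0, 0, 0], [0, 0, -0.039], 0.7], [[0, 0, 0], [0, 0, -0.039], 0.7], [[0, 0, 0], [0, 0, -0.039], 0.7], [[0, 0, 0], [0, 0, -0.012], 0.7], [[0, 0, 0], [0, 0, 0], 0.7]]'

```text
clock: 2.1
eef_pos: [0.6719, -0.1763, 0.2474]
tool_rot: [0.693, 0.721, -0.0, -0.001]
ft_force: [0.1, 0.1, 0.8]
grip_width: 0.0594
grasp_force: 0.0
```

```bash
python3 - <<'E'
from h import *
from scipy.spatial.transform import Rotation as Ro
o=bot.get_obs(); print(o["clock"],o["eef_pos"],Ro.from_quat(o["tool_rot"]).as_matrix().round(4),o["grip_width"],o["joint_pos"].round(2))
p,d=camera("wrist"); C=cloud("wrist",d)
cv2.imwrite("pics/w1.png",p[...,::-1])
np.save("w1.npy",C)
k=C[(C[...,2]>.135)&(C[...,2]<.15)&(d>0)&(abs(C[...,0]-.668)<.03)&(abs(C[...,1]+.067)<.03)]
print("knob wrist",len(k),k.mean(0) if len(k) else 0)
for e in((303.6,217),(332.4,276.7)): print("ear",pix2plane("scene",*e,.1))
print("side L",pix2plane("side",396,259,.05))
E
```

```text
2.1 [ 0.6718921  -0.17626752  0.24737961] [[-3.890e-02  9.992e-01 -1.600e-03]
 [ 9.992e-01  3.890e-02  4.000e-04]
 [ 5.000e-04 -1.600e-03 -1.000e+00]] 0.05941659834928658 [-0.26  0.66  0.66  1.57 -0.    1.28]
knob wrist 1297 [ 0.66826038 -0.06660753  0.14407267]
ear [ 0.58113124 -0.07264364  0.1       ]
ear [ 0.76172506 -0.05383512  0.1       ]
side L [ 0.63140443 -0.19144899  0.05      ]
```

View pics/w1.png

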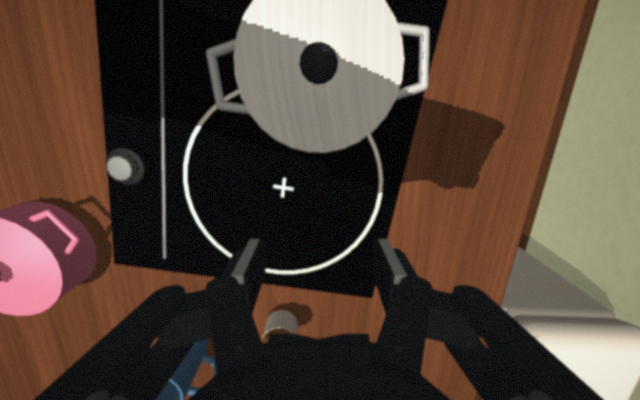

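Wrist view: pot knob at (319,62), large-ring cross at (283,187), jaws straddling the pot's axis at (240–400,250). The ears are clear of the pushing path, so I'll descend.

Request:
apply_moves --steps '[[[0, 0, 0.15], [0, 0, 0], 0.7], [[0, 0, 0.15], [0, 0, 0], 0.7], [[0, 0, 0.15], [0, 0, 0], 0.7], [[0, 0, 0.15], [0, 0, 0], 0.7], [[0, 0, 0.15], [0, 0, 0], 0.7], [[0, 0, 0.085], [0, 0, 0], 0.7], [[0.04, 0, 0], [0, 0, 0], 0.7], [[0.04, 0, 0], [0, 0, 0], 0.7]]'

```text
clock: 2.82
eef_pos: [0.6705, -0.1599, 0.0798]
tool_rot: [0.694, 0.72, -0.001, -0.002]
ft_force: [0.1, 0.4, 0.5]
grip_width: 0.0597
grasp_force: 0.0
```

Request:
apply_moves --steps '[[[0.03, 0, 0], [0, 0, 0], 0.7], [[0.02, 0, 0], [0, 0, 0], 0.7], [[0.02, 0, 0], [0, 0, 0], 0.7], [[0.02, 0, 0], [0, 0, 0], 0.7], [[0.02, 0, 0], [0, 0, 0], 0.7], [[0.02, 0, 0], [0, 0, 0], 0.7], [[0.02, 0, 0], [0, 0, 0], 0.7], [[0.02, 0, 0], [0, 0, 0], 0.7]]'

```text
clock: 3.48
eef_pos: [0.6713, -0.1289, 0.0833]
tool_rot: [0.694, 0.72, -0.001, 0.003]
ft_force: [1.6, -7.2, 1.6]
grip_width: 0.0598
grasp_force: 0.0
```

Request:
apply_moves --steps '[[[0.02, 0, 0], [0, 0, 0], 0.7], [[0.02, 0, 0], [0, 0, 0], 0.7], [[0.02, 0, 0], [0, 0, 0], 0.7], [[0.02, 0, 0], [0, 0, 0], 0.7], [[0.02, 0, 0], [0, 0, 0], 0.7], [[0.02, 0, 0], [0, 0, 0], 0.7], [[0.02, 0, 0], [0, 0, 0], 0.7], [[0.02, 0, 0], [0, 0, 0], 0.7]]'

```text
clock: 4.15
eef_pos: [0.6702, -0.097, 0.0832]
tool_rot: [0.694, 0.72, -0.0, 0.003]
ft_force: [0.7, -6.4, 2.0]
grip_width: 0.06
grasp_force: 0.0
```

Request:
apply_moves --steps '[[[0.02, 0, 0], [0, 0, 0], 0.7], [[0.02, 0, 0], [0, 0, 0], 0.7], [[0.02, 0, 0], [0, 0, 0], 0.7], [[0.02, 0, 0], [0, 0, 0], 0.7], [[0.02, 0, 0], [0, 0, 0], 0.7], [[0.02, 0, 0], [0, 0, 0], 0.7], [[0.02, 0, 0], [0, 0, 0], 0.7], [[0.02, 0, 0], [0, 0, 0], 0.7]]'

```text
clock: 4.82
eef_pos: [0.6689, -0.065, 0.0832]
tool_rot: [0.694, 0.72, -0.0, 0.003]
ft_force: [0.9, -6.8, 3.0]
grip_width: 0.0598
grasp_force: 0.0
```

```bash
python3 - <<'E'
from h import *
o=bot.get_obs(); print(o["clock"],o["eef_pos"],o["ft_force"])
p,d=camera("scene"); C=cloud("scene",d)
cv2.imwrite("pics/s2.png",cv2.resize(p[160:320,200:440,::-1],None,fx=3.3,fy=3.3,interpolation=cv2.INTER_CUBIC))
for n in ("scene","side"):
    if n=="side": p,d=camera(n); C=cloud(n,d)
    k=C[(C[...,2]>.135)&(C[...,2]<.15)&(d>0)&(abs(C[...,0]-.667)<.03)&(C[...,1]>o["eef_pos"][1]+.05)&(C[...,1]<o["eef_pos"][1]+.12)]
    print(n,len(k),k.mean(0))
E
```

```text
4.8167 [ 0.668944   -0.06496905  0.08323243] [ 0.88338726 -6.78446897  3.02303065]
scene 107 [0.66779176 0.01238817 0.14166452]
side 0 [nan nan nan]<stdin>:8: RuntimeWarning: Mean of empty slice.
  ret = um.true_divide(
```

View pics/s2.png

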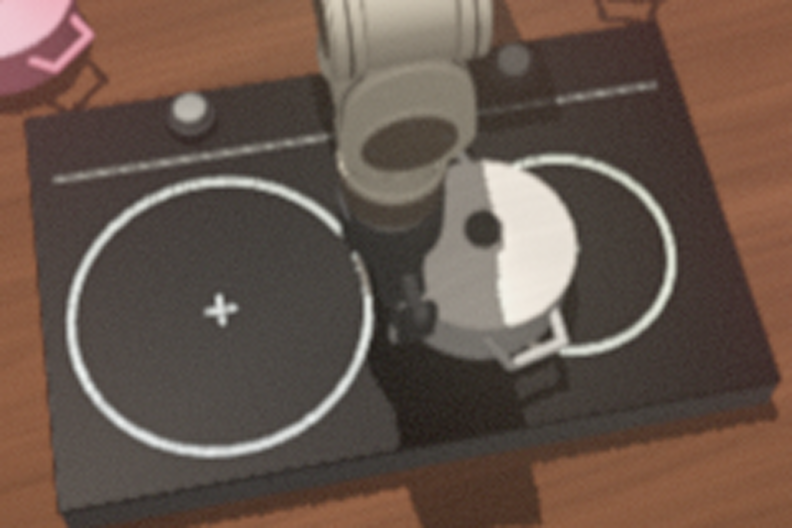

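The pot (knob at crop (483,228)) has slid straight along with the tool. It has 77 mm left to the small ring's centre.

Request:
apply_moves --steps '[[[0.02, 0, 0], [0, 0, 0], 0.7], [[0.02, 0, 0], [0, 0, 0], 0.7], [[0.02, 0, 0], [0, 0, 0], 0.7], [[0.02, 0, 0], [0, 0, 0], 0.7], [[0.02, 0, 0], [0, 0, 0], 0.7], [[0.02, 0, 0], [0, 0, 0], 0.7], [[0.02, 0, 0], [0, 0, 0], 0.7], [[0.02, 0, 0], [0, 0, 0], 0.7]]'

```text
clock: 5.58
eef_pos: [0.6677, -0.0329, 0.0831]
tool_rot: [0.694, 0.72, -0.0, 0.003]
ft_force: [0.6, -7.0, 3.7]
grip_width: 0.0597
grasp_force: 0.0
```

Request:
apply_moves --steps '[[[0.02, 0, 0], [0, 0, 0], 0.7], [[0.02, 0, 0], [0, 0, 0], 0.7], [[0.02, 0, 0], [0, 0, 0], 0.7], [[0.02, 0, 0], [0, 0, 0], 0.7], [[0.02, 0, 0], [0, 0, 0], 0.7], [[0.02, 0, 0], [0, 0, 0], 0.7], [[0.02, 0, 0], [0, 0, 0], 0.7], [[0.02, 0, 0], [0, 0, 0], 0.7]]'

```text
clock: 6.25
eef_pos: [0.6665, -0.0009, 0.0831]
tool_rot: [0.694, 0.72, -0.0, 0.003]
ft_force: [-0.7, -6.9, 3.5]
grip_width: 0.0596
grasp_force: 0.0
```

Request:
apply_moves --steps '[[[0.02, 0, 0], [0, 0, 0], 0.7], [[0.015, 0, 0], [0, 0, 0], 0.7], [[0.01, 0, 0], [0, 0, 0], 0.7], [[0.01, 0, 0], [0, 0, 0], 0.7], [[0.005, 0, 0], [0, 0, 0], 0.7], [[0, 0, 0], [0, 0, 0], 0.7], [[0, 0, 0], [0, 0, 0], 0.7], [[0, 0, 0], [0, 0, 0], 0.7]]'

```text
clock: 6.92
eef_pos: [0.666, 0.0113, 0.0831]
tool_rot: [0.694, 0.72, -0.0, 0.002]
ft_force: [0.3, -6.4, 3.7]
grip_width: 0.0599
grasp_force: 0.0
```

Request:
apply_moves --steps '[[[-0.03, 0, 0], [0, 0, 0], 0.7], [[-0.1, 0, 0], [0, 0, 0], 0.7], [[-0.1, 0, 0], [0, 0, 0], 0.7], [[0, 0, -0.15], [0, 0, 0], 0.7], [[0, 0, -0.15], [0, 0, 0], 0.7], [[0, 0, -0.15], [0, 0, 0], 0], [[0, 0, -0.1], [0, 0, 0], 0], [[0, 0, 0], [0, 0, 0], 0]]'

```text
clock: 7.58
eef_pos: [0.6694, -0.0324, 0.1979]
tool_rot: [0.693, 0.721, 0.004, 0.004]
ft_force: [0.7, -0.9, 0.4]
grip_width: 0.0239
grasp_force: 0.0
```

```bash
python3 - <<'E'
from h import *
from scipy.spatial.transform import Rotation as Ro
o=bot.get_obs(); print(o["clock"],o["eef_pos"],o["ft_force"],o["grip_width"],o["joint_pos"].round(2),Ro.from_quat(o["tool_rot"]).as_matrix().round(3))
for n in ("scene","side","wrist"):
    p,d=camera(n); C=cloud(n,d)
    if n=="scene":
        cv2.imwrite("pics/s3.png",cv2.resize(p[160:320,200:440,::-1],None,fx=3.3,fy=3.3,interpolation=cv2.INTER_CUBIC))
    if n=="wrist": cv2.imwrite("pics/w3.png",p[...,::-1]); np.save("w3.npy",C)
    k=C[(C[...,2]>.135)&(C[...,2]<.15)&(d>0)&(abs(C[...,0]-.664)<.03)&(abs(C[...,1]-.087)<.03)]
    print(n,len(k),k.mean(0))
    q=C[(C[...,2]>.07)&(C[...,2]<.085)&(d>0)&(np.hypot(C[...,0]-.484,C[...,1]-.109)<.03)]
    if len(q):
        t=q[q[:,2]>np.percentile(q[:,2],90)-.003]; print(" btn",len(q),t.mean(0),t.max(0)); print(cv2.minEnclosingCircle(t[:,:2].astype(np.float32)))
E
```

```text
7.5833 [ 0.66940465 -0.03235494  0.19785513] [ 0.74542515 -0.92841888  0.39722521] 0.023886174304071674 [-0.05  0.6   0.42  1.38  0.    1.48] [[-0.038  0.999  0.011]
 [ 0.999  0.038  0.   ]
 [ 0.     0.011 -1.   ]]
scene 105 [0.66477863 0.08814441 0.14195304]
 btn 38 [0.48670741 0.1103821  0.07259018] [0.49875568 0.12168664 0.07654842]
((0.48460784554481506, 0.10824000090360641), 0.014179076068103313)
side 19 [0.65279482 0.07523713 0.13955834]
 btn 45 [0.48127918 0.10284065 0.07355924] [0.49269324 0.11352701 0.07624882]
((0.4805786609649658, 0.10365254431962967), 0.013066425919532776)
wrist 2464 [0.66151986 0.08653798 0.14226528]
 btn 1022 [0.48343711 0.10580452 0.07208427] [0.49638341 0.11676309 0.0743298 ]
((0.48258742690086365, 0.10676201432943344), 0.01404845155775547)
```

View pics/s3.png

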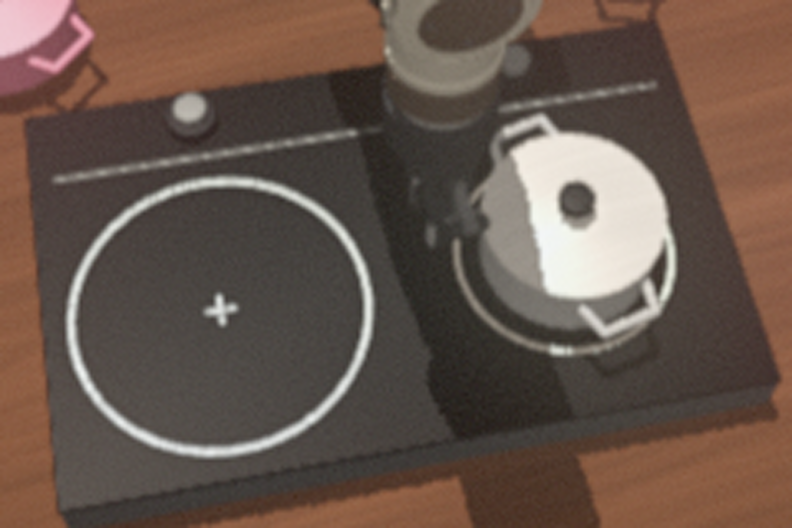

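The pot stands inside the small ring, centred to within about 2 mm. The fingers are shut, so next I go to the left button at about (0.483, 0.107), top about 0.073.

Request:
apply_moves --steps '[[[0.091, -0.113, 0], [0, 0, 0], 0], [[0.091, -0.113, 0], [0, 0, 0], 0], [[0.091, -0.113, 0], [0, 0, 0], 0], [[0.091, -0.113, 0], [0, 0, 0], 0], [[0.091, -0.113, 0], [0, 0, 0], 0], [[0.091, -0.113, 0], [0, 0, 0], 0], [[0.091, -0.113, 0], [0, 0, 0], 0], [[0.091, -0.113, 0], [0, 0, 0], 0]]'

```text
clock: 8.4
eef_pos: [0.4777, 0.1066, 0.1892]
tool_rot: [0.693, 0.721, -0.002, -0.001]
ft_force: [0.5, 0.6, 0.1]
grip_width: 0.0002
grasp_force: 0.0
```

Request:
apply_moves --steps '[[[0, 0, 0.1], [0, 0, 0], 0], [[0, 0, 0.1], [0, 0, 0], 0], [[0, 0, 0.1], [0, 0, 0], 0], [[0, 0, 0.05], [0, 0, 0], 0], [[0, 0, 0.05], [0, 0, 0], 0], [[0, 0, 0], [0, 0, 0], 0], [[0, 0, 0], [0, 0, 0], 0], [[0, 0, 0], [0, 0, 0], 0]]'

```text
clock: 9.07
eef_pos: [0.481, 0.1061, 0.1118]
tool_rot: [0.693, 0.72, 0.0, 0.0]
ft_force: [0.1, 0.0, -0.5]
grip_width: -0.0004
grasp_force: 0.0
```

Request:
apply_moves --steps '[[[0, 0.01, 0.02], [0, 0, 0], 0], [[0, 0, 0.02], [0, 0, 0], 0], [[0, 0, 0.02], [0, 0, 0], 0], [[0, 0, 0.02], [0, 0, 0], 0], [[0, 0, 0.01], [0, 0, 0], 0], [[0, 0, 0.01], [0, 0, 0], 0], [[0, 0, 0.01], [0, 0, 0], 0], [[0, 0, 0.01], [0, 0, 0], 0]]'

```text
clock: 9.73
eef_pos: [0.4823, 0.1062, 0.0872]
tool_rot: [0.693, 0.721, -0.0, -0.0]
ft_force: [-1.1, 0.1, 1.6]
grip_width: 0.0002
grasp_force: 1.0
```

Request:
apply_moves --steps '[[[0, 0, 0.01], [0, 0, 0], 0], [[0, 0, 0.01], [0, 0, 0], 0], [[0, 0, 0.005], [0, 0, 0], 0], [[0, 0, 0.005], [0, 0, 0], 0], [[0, 0, 0], [0, 0, 0], 0], [[0, 0, 0], [0, 0, 0], 0], [[0, 0, 0], [0, 0, 0], 0], [[0, 0, 0], [0, 0, 0], 0]]'

```text
clock: 10.4
eef_pos: [0.4824, 0.1062, 0.0829]
tool_rot: [0.693, 0.721, 0.0, 0.0]
ft_force: [-3.9, -1.3, 13.4]
grip_width: 0.0001
grasp_force: 6.5
```

13 N, with the travel stopped, so the button is at its stop. I'll add a small extra press for certainty, then release.

Request:
apply_moves --steps '[[[0, 0, 0.003], [0, 0, 0], 0], [[0, 0, 0], [0, 0, 0], 0], [[0, 0, 0], [0, 0, 0], 0], [[0, 0, 0], [0, 0, 0], 0], [[0, 0, 0], [0, 0, 0], 0], [[0, 0, 0], [0, 0, 0], 0], [[0, 0, 0], [0, 0, 0], 0], [[0, 0, 0], [0, 0, 0], 0]]'

```text
clock: 11.07
eef_pos: [0.4824, 0.1062, 0.0828]
tool_rot: [0.693, 0.721, 0.001, 0.0]
ft_force: [-5.9, -1.4, 16.9]
grip_width: 0.0003
grasp_force: 8.3
```

Request:
apply_moves --steps '[[[0, 0, -0.02], [0, 0, 0], 0], [[0, 0, -0.05], [0, 0, 0], 0], [[0, 0, -0.1], [0, 0, 0], 0], [[0, 0, -0.15], [0, 0, 0], 0], [[0, 0, -0.15], [0, 0, 0], 0], [[-0.1, -0.1, -0.1], [0, 0, 0], 0], [[-0.1, -0.1, 0], [0, 0, 0], 0], [[-0.1, -0.1, 0], [0, 0, 0], 0]]'

```text
clock: 11.73
eef_pos: [0.4256, 0.0437, 0.1966]
tool_rot: [0.693, 0.721, 0.002, 0.001]
ft_force: [-0.2, -1.1, -0.1]
grip_width: 0.0
grasp_force: 0.0
```

Request:
apply_moves --steps '[[[-0.15, -0.05, 0], [0, 0, 0], 0], [[-0.15, -0.05, 0], [0, 0, 0], 0], [[-0.15, 0, 0], [0, 0, 0], 0], [[-0.1, 0, 0], [0, 0, 0], 0], [[0, 0, 0], [0, 0, 0], 0], [[0, 0, 0], [0, 0, 0], 0], [[0, 0, 0], [0, 0, 0], 0], [[0, 0, 0], [0, 0, 0], 0]]'

```text
clock: 12.4
eef_pos: [0.409, -0.066, 0.1947]
tool_rot: [0.693, 0.721, 0.0, -0.0]
ft_force: [-0.1, 0.1, -0.3]
grip_width: -0.0001
grasp_force: 0.0
```

```bash
python3 - <<'E'
from h import *
p,d=camera("scene"); C=cloud("scene",d); cv2.imwrite("pics/s4.png",p[...,::-1])
k=C[(C[...,2]>.135)&(C[...,2]<.15)&(abs(C[...,0]-.664)<.03)&(abs(C[...,1]-.087)<.03)]; print(k.mean(0))
q=C[(C[...,2]>.06)&(C[...,2]<.085)&(np.hypot(C[...,0]-.485,C[...,1]-.109)<.014)]; print(np.percentile(q[:,2],[50,80,95]),len(q))
E
```

```text
[0.66441004 0.08826095 0.14186835]
[0.07069913 0.07227821 0.07540286] 72
```

View pics/s4.png

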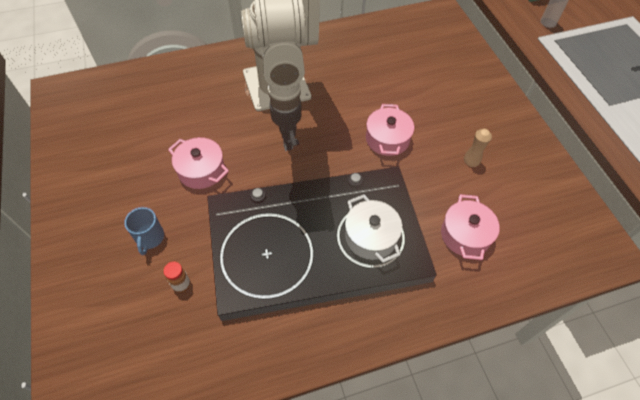

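The pot (knob at (374,221)) stands in the small ring and the button at (355,178) is back up. The mug (143,228), jar (176,277) and mill (479,147) haven't moved, and the robot is clear.

```bash
python3 -c "
from workcell import bot
print(bot.job_done())"
```

```text
the job is handed in; nothing more can be done
None
```

I pushed the steel pot into the smaller (left) ring, centred to about 2 mm, pressed the left button to its stop and let it spring back, and handed the job in at about 12.5 s of the 51 s limit; the mug, salt mill and spice jar weren't touched.

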